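# Pry open the relay box and fetch the relay

## Robot

A 6-joint arm with a two-finger parallel gripper is mounted at the origin on the work surface. World frame = base frame: x ahead of the robot, y to its left, z up, the work surface at z = 0. Lengths are in m, angles in rad, forces in N, time in s.
With the tool pointing down it reaches from about 0.325 to 0.775 m from the base axis. Payload 5.5 kg.
Tool frame: the origin (TCP) lies at the very end of the fingers, on their centre line; the grasp point (between the pads) lies 19 mm behind it (env.hold_point_z is the distance from the TCP to the grasp point, in m); z points along the fingers, y is the line along which they close (so a half turn about z gives the same grasp; the last joint's range is limited). The gripper opens to 88 mm and grips with 3 to 60 N. Pads are 20 mm wide; open, the fingers measure 115 mm over their backs; the gripper's body (75 mm by 178 mm) begins 61 mm behind the grasp point.
Start: joints at [1.234, 0.091, 1.231, -0, 1.82, -0.057], TCP at [0.166, 0.577, 0.223] pointing down, gripper open.
Joint ranges: [-2.87, 2.87], [-0.86, 2.18], [0.17, 2.46], [-1.51, 4.65], [0.06, 2.69], [-2.65, 2.65]. Speed limits (rad/s): [2.57, 2.57, 3.01, 3.14, 3.14, 3.14].

## Interface

Orientations are given as a unit quaternion [x, y, z, w].
In Python, from rig import env, eyes gives the robot as it stands. The module is installed in compiled form; this text tells all that it offers.
- The arm moves only by the tool move_arm, never from a script. Its argument "commands" is a list of rows, each an object with "linear": the shift along the tool's x, y, z in m, a list of three; "dr": the turn, a rotation vector about the tool's x, y, z in degrees, a list of three. In form: [{"linear": [dx, dy, dz], "dr": [wx, wy, wz]}, ...]. A call has exactly 10 rows; each row shifts and turns the commanded pose from where the row before left it, along the tool's axes as they then stand; what a row does not reach is not made up. A row lasts 1/10 s, in which the tool goes at most 50 mm and 8.59 degrees, less where a joint would pass 70% of its speed; a pose out of reach is approached as far as the arm can. A call is refused whole if a number of a shift passes 0.05 or a number of a turn 8.59, either way. A call with a gripper value outside its range is refused whole. "hand" is the closure, from -1 (fully open) to 1 (shut), set as the call begins (left out, the last holds). The fingers move at their own pace and stop on an object; the grip force is fixed at half the most. Time passes only in rows, so rows that do not move let the fingers close, or fill a call up. It gives the time, the measured TCP pose, the force, the opening and the grip force at its end, in the units of the state.
- env.get_obs(): the state, without advancing time (a new reading comes with each control period).
- eyes.grab_frame(name): name is "scene" or "side" or "wrist"; returns the picture (480x640x3 uint8, red, green, blue); there is no depth.
- eyes.get_calibration(name): a dict with "K" (3x3 intrinsics, pixels), "R" (3x3) and "t" (3): a world point X has camera coordinates R X + t. Camera axes: x right, y down, z forward; pixel columns grow to the right and rows downward; lengths in m; the calibration is good to about 2 mm. A picture is of the moment at which its call begins: read the wrist's pose just before it. get_calibration takes no time and is no camera call; for the wrist camera it gives the pose at the moment of the call.
- env.close_job(): hands the job in; it is judged then, once.
The state is a dict: "t": time; "joints": joint angles; "qd": joint speeds; "joint_efforts": joint torques, N m; "eef_pos": TCP position; "ee_rot": TCP orientation; "force": force on the tool from outside, world axes, zero at the start; "moment": the same for the moment, N m; "width": finger opening in m; "grasp_force": force on a finger pad.
Only numpy, scipy, OpenCV 4.12 (cv2) and the standard library are available. Lean on these libraries where they do the work, as an engineer would, in place of code of your own. Each camera call takes 0.05 s, during which the arm holds its last target. There are 200 camera calls.

## Task

The cover of the grey relay box is stiff: put the blade of the flat pry tool into the slot in the front of the box and lever the cover up until it stands fully open (about upright or further), moving it only with the tool and never with the gripper itself. Then take out the black relay that stands loose inside, and leave both the pry tool, lying flat, and the relay, standing upright on its base, on the floor of the blue tray, with the cover left open. Leave the other things on the bench where they are.

Things in the scene. Friction and masses are not known exactly. Their poses are not given: they have to be found in the camera images.
- cover (a joint): angle of the box's cover, rad: 0 closed, 1.57 upright, stop at 1.95. The hinge is stiff (0.15 Nm of friction, cover 0.15 kg: about 2 N at the front edge to raise it) and the cover stays where it is left. The cover is a grey plate 156 x 196 x 6 mm thick; closed, its underside lies 70 mm above the bench and it overhangs the front wall by 5 mm
- cover_hinge (a point): point on the hinge axis at mid-width, fixed to the box: at the level of the closed cover's underside (70 mm above the bench), at the back of the box (150 mm behind the front wall's outer face). Its axes are those of the box: x points from front wall to hinge, y along the hinge, z up. The cover turns about y, front edge rising
- cover_edge (a point): middle of the cover's front edge, on its underside, 155 mm from the hinge axis; turns with the cover
- pry_slot (a point): mouth centre of the pry slot, mid-width on the outer face of the front wall (x points into the box). Slot 60 mm wide, 11 high (59 to 70 mm over the bench, right under the closed cover), through the 5 mm wall, free for 30 mm inside. Grey box fixed to the bench, 150 deep (x) x 190 wide x 70 high, walls 5, floor 6 mm, front facing the robot (-x) within 0.3 rad, steel hinge barrels at the back
- relay_center (a point): centre of the relay, a loose black block 50 (x) x 40 (y) x 46 mm high with a thin bare metal plate on top (in all 50 mm high), 0.12 kg, standing on the floor of the box (hidden until the cover is open); its z axis points up, its y axis is near the box's y. Its top is below the slot
- prytool_grip (a point): centre of the pry tool's handle at its balance point, half-way up. The tool is 185 mm long: a black rubber handle 100 mm long x 20 wide x 26 high, then a flat steel blade 85 mm long x 26 wide x 3 thick that leaves the handle at half its height. x points along the tool to the blade's tip, z up. 0.14 kg; hold it firmly (about 50 N) so it does not turn in the fingers. It lies on the bench at the start
- prytool_tip (a point): the tip of the pry tool's blade, half-way through its thickness, 115 mm ahead of prytool_grip
- prytool_butt (a point): the rear end of the pry tool's handle, 70 mm behind prytool_grip, half-way up
- tray_floor (a point): centre of the blue tray's floor (upper face, 5 mm above the bench). The tray is fixed, inside 180 mm (x) by 240 mm (y), walls 5 mm thick and 18 mm high over the bench; empty at the start
- wrench: combination wrench, 150 mm long, lying flat (origin under its middle); a bystander
- screwdriver: screwdriver, 170 mm long, lying flat (round shaft and handle, no flat blade); a bystander
- spraycan: upright spray can, 60 mm diameter, 170 mm tall, origin at the centre of its underside; a bystander
- carton: cardboard carton 90 x 70 x 80 mm tall, origin at the centre of its underside; a bystander
- tub: black screw-lid tub, 70 mm diameter, 90 mm tall, origin at the centre of its underside; a bystander
There are look-alikes about, which are no part of the job. Several things look just like the part that bears prytool_grip: the one meant starts farthest to the robot's right.

How it is judged:
On the way, in this order (a step that is already met when the one before it is completed fails the run):
1. the cover is raised by more than 0.3 rad with the pry tool bearing on it (value of joint cover above 0.3 rad and contact force between prytool and cover above 0.2 N), for 0.1 s.
2. the cover stands open (over 1.4 rad) and the relay is lifted clear of the box (value of joint cover above 1.4 rad and z of relay_center in the frame of cover_hinge above 0.015 m), for 0.1 s.
At the end, for the whole second after the job is handed in: Cover open by over 1.4 rad; the whole pry tool inside the blue tray, flat on its floor (grip, tip and butt under 24 mm over it); the relay upright (within 0.15 rad) on the tray floor (centre within 75 mm in x and 105 mm in y of the middle, under 31 mm over it) (value of joint cover above 1.4 rad and x of prytool_grip in the frame of tray_floor between -0.09 and 0.09 m and y of prytool_grip in the frame of tray_floor between -0.12 and 0.12 m and z of each of prytool_grip, prytool_tip, prytool_butt in the frame of tray_floor below 0.024 m and x of prytool_tip in the frame of tray_floor between -0.09 and 0.09 m and y of prytool_tip in the frame of tray_floor between -0.12 and 0.12 m and x of prytool_butt in the frame of tray_floor between -0.09 and 0.09 m and y of prytool_butt in the frame of tray_floor between -0.12 and 0.12 m and x of relay_center in the frame of tray_floor between -0.075 and 0.075 m and y of relay_center in the frame of tray_floor between -0.105 and 0.105 m and z of relay_center in the frame of tray_floor below 0.031 m and angle between relay_center's own z axis and vertical below 0.15 rad); the robot touches nothing.
It fails at once if the gripper or arm itself pushes on the cover with more than 2 N (only the pry tool may move it) (contact force between any of the fingers, the arm and cover above 2 N).
It fails at once if a bystander (wrench, screwdriver, spray can, carton, tub) is moved more than 30 mm (distance of any of wrench, screwdriver, spraycan, carton, tub from where it was at the start of the episode above 0.03 m).
It also fails if it takes over 72 s, if anything falls off the work surface, if the arm or the gripper's body presses on something with over 40 N, if the wrist force passes 120 N, or if a joint passes its speed limit or range.

## Working session

There is one attempt and no reset: what is moved stays moved. The work goes in short steps, Python scripts to look and compute and a tool call to move; the robot and the scene stay as the last step left them, time stands still between calls to the robot, and variables do not carry over. Pictures are saved under pics/ and viewed, at most 11 in all, crops included, and the job is handed in when it is done.

Besides the shell and the picture viewer there is one more tool, called after ">>>" by a JSON object that holds its "op" and its "data". move_arm: Moves the arm, as the interface text tells. Its arguments: {"type":"object","properties":{"commands":{"type":"array"},"hand":{"type":"number"}},"required":["commands"]}

```bash
mkdir -p pics; cat > h.py <<'E'
import numpy as np, cv2
from rig import env, eyes
from scipy.spatial.transform import Rotation as Ro
def snap(n,f):
    im=eyes.grab_frame(n); cv2.imwrite('pics/'+f,im[:,:,::-1]); return im
def onplane(n,uv,z,c=None):
    c=c or eyes.get_calibration(n); K,R,t=[np.array(c[k],float) for k in 'KRt']
    d=R.T@np.linalg.solve(K,[*uv,1.]); o=-R.T@t
    return o+d*(z-o[2])/d[2]
def proj(n,X,c=None):
    c=c or eyes.get_calibration(n); K,R,t=[np.array(c[k],float) for k in 'KRt']
    p=(np.asarray(X)@R.T+t)@K.T; return p[...,:2]/p[...,2:]
def tri(obs): # list of (cal,uv)
    A=[];b=[]
    for c,uv in obs:
        K,R,t=[np.array(c[k],float) for k in 'KRt']
        d=R.T@np.linalg.solve(K,[*uv,1.]); d/=np.linalg.norm(d); P=np.eye(3)-np.outer(d,d)
        A.append(P); b.append(P@(-R.T@t))
    X=np.linalg.lstsq(np.vstack(A),np.hstack(b),rcond=None)[0]
    return X, np.linalg.norm(np.vstack(A)@X-np.hstack(b))
E
python3 - <<'E'
from h import *
np.set_printoptions(precision=4,suppress=True)
snap('scene','scene0.png');snap('side','side0.png')
for n in ['scene','side','wrist']:
    c=eyes.get_calibration(n); print(n,c['K'][0][0],-np.array(c['R']).T@c['t'],np.array(c['R'])[2])
o=env.get_obs();print(o, env.hold_point_z)
E
```

```text
scene 467.73460890982204 [1.1119 0.3946 0.961 ] [-0.5423 -0.3321 -0.7718]
side 457.78455555230835 [ 0.3836 -0.9541  1.0719] [ 0.0651  0.6932 -0.7178]
wrist 341.4164531058564 [0.0899 0.5987 0.3835] [ 0.2754 -0.0815 -0.9579]
{'t': 0.1, 'joints': array([ 1.2343,  0.0918,  1.2318, -0.0001,  1.8198, -0.0567]), 'qd': array([ 0.0002, -0.002 , -0.0033, -0.0018,  0.0018,  0.0014]), 'joint_efforts': array([  0.004 , -44.7855, -40.7572,   0.0702,   0.0283,  -0.0001]), 'eef_pos': array([0.1656, 0.5764, 0.2216]), 'ee_rot': array([ 0.1394,  0.9902, -0.0009, -0.0001]), 'force': array([0.346 , 0.1736, 0.3837]), 'moment': array([ 0.0028,  0.0636, -0.013 ]), 'grasp_force': 0.0, 'width': 0.08790991137762234} 0.0187
```

View pics/scene0.png

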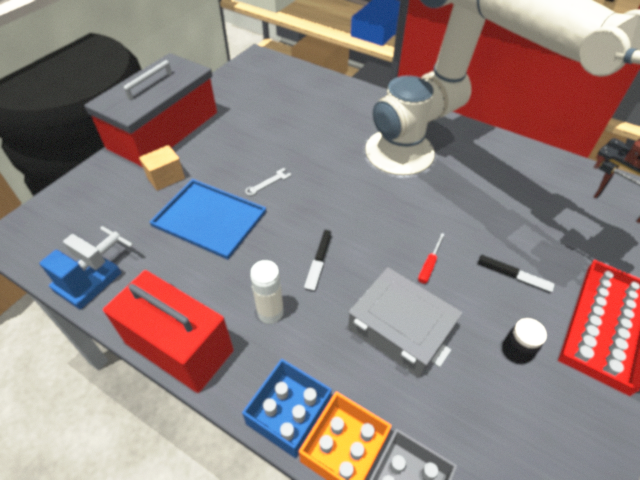

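View pics/side0.png

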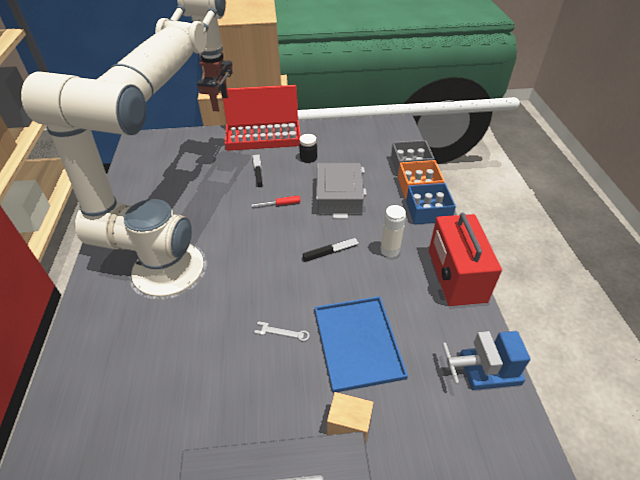

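Two candidate tools are visible: A at scene (318,260) / side (330,250), and B at scene (515,273) / side (257,170). A is on the robot's right (−y), so it fits the description. I'll confirm this with numbers and one enlarged crop.

```bash
python3 - <<'E'
from h import *
np.set_printoptions(precision=4,suppress=True)
for a,b in [((318,260),(330,250)),((515,273),(257,170))]:
    print(onplane('scene',a,.013),onplane('side',b,.013))
s=cv2.imread('pics/scene0.png');d=cv2.imread('pics/side0.png')
f=lambda im,x,y,w,h:cv2.resize(im[y:y+h,x:x+w],(400,300),interpolation=cv2.INTER_CUBIC)
cv2.imwrite('pics/c1.png',np.vstack([np.hstack([f(s,270,215,120,90),f(d,290,215,100,75)]),np.hstack([f(s,335,260,140,105),f(d,300,150,80,60)])]))
# tray corners
for n,q in [('scene',[(197,182),(265,211),(222,255),(152,222)]),('side',[(315,307),(379,299),(406,378),(332,388)])]:
    print(n,[onplane(n,p,.018)[:2].round(3) for p in q])
for nm,a,b,z in [('can top',(265,270),(396,212),.17),('carton',(162,168),(350,412),.04),('tub',(530,330),(308,140),.09),('sd',(432,258),(275,202),.01),('wrench',(270,181),(283,331),.005)]:
    print(nm,onplane('scene',a,z)[:2],onplane('side',b,z)[:2])
E
```

```text
[0.5088 0.0164 0.013 ] [0.5022 0.0124 0.013 ]
[0.2795 0.4516 0.013 ] [0.2755 0.4486 0.013 ]
scene [array([ 0.462, -0.428]), array([ 0.448, -0.194]), array([ 0.629, -0.195]), array([ 0.644, -0.425])]
side [array([ 0.435, -0.203]), array([ 0.618, -0.194]), array([ 0.639, -0.439]), array([ 0.454, -0.446])]
can top [0.6896 0.0002] [ 0.6919 -0.0027]
carton [ 0.4874 -0.5332] [ 0.4872 -0.5182]
tub [0.4741 0.5184] [0.4754 0.5106]
sd [0.3449 0.2576] [0.3372 0.2624]
wrench [ 0.3341 -0.2616] [ 0.3423 -0.2631]
```

View pics/c1.png

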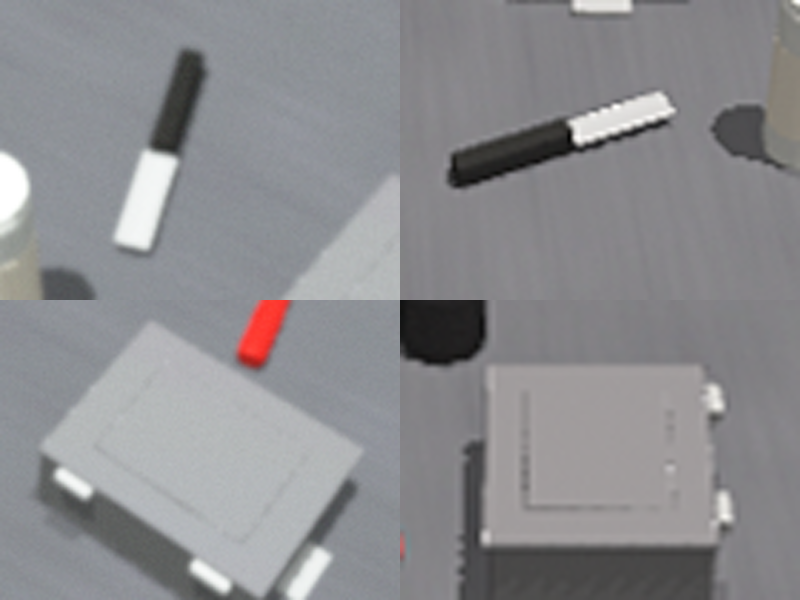

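The crop shows tool A with its black handle toward the robot and the steel blade pointing to +x. It's at y≈0.01 against 0.45 for B, so A is the one meant. The cover and its hinge barrels are also clear. Next I'll compute the exact poses.

```bash
python3 - <<'E'
from h import *
np.set_printoptions(precision=4,suppress=True)
S=eyes.get_calibration('scene');D=eyes.get_calibration('side')
sc=lambda u,v:(270+u*.3,215+v*.3); sd=lambda u,v:(290+u/4,215+v/4)
# tool: butt top centre, handle/blade junction top, tip
for nm,a,b in [('butt top',(192,55),(455,168)),('junc',(165,150),(572,133)),('tip',(133,245),(668,103))]:
    print(nm,tri([(S,sc(*a)),(D,sd(*b))]))
bs=lambda u,v:(335+u*.35,260+v*.35); bd=lambda u,v:(300+u/5,150+v/5)
for nm,a,b in [('front+y',(152,22),(87,65)),('front-y',(42,145),(85,245)),('back+y',(362,152),(305,65)),('back-y',(258,300),(318,245))]:
    print(nm,tri([(S,bs(*a)),(D,bd(*b))]),onplane('scene',bs(*a),.076),onplane('side',bd(*b),.076))
print(onplane('scene',(440,355),.07),onplane('side',(340,215),.07))
print(tri([(S,(262,263)),(D,(396,208))]))
E
```

```text
butt top (array([ 0.6108, -0.0272,  0.1192]), np.float64(0.17507707799579475))
junc (array([ 0.6943, -0.005 ,  0.1232]), np.float64(0.18405126464550975))
tip (array([0.7668, 0.0134, 0.1235]), np.float64(0.18723966193632377))
front+y (array([0.5111, 0.2233, 0.1699]), np.float64(0.045229964577259425)) [0.4797 0.192  0.076 ] [0.4986 0.3825 0.076 ]
front-y (array([0.5361, 0.1826, 0.0332]), np.float64(0.09315251424752846)) [0.6284 0.1737 0.076 ] [0.4786 0.1867 0.076 ]
back+y (array([0.6046, 0.3539, 0.1352]), np.float64(0.08248552502330901)) [0.503  0.3825 0.076 ] [0.6546 0.3653 0.076 ]
back-y (array([ 0.6337,  0.3409, -0.042 ]), np.float64(0.05666314423410328)) [0.6557 0.3647 0.076 ] [0.6315 0.1701 0.076 ]
[0.6163 0.3811 0.07  ] [0.5451 0.1082 0.07  ]
(array([ 0.6889, -0.0061,  0.189 ]), np.float64(0.00015553130007177034))
```

```bash
cat >> h.py <<'E'
np.set_printoptions(precision=4,suppress=True)
def go(tgt,yaw_fwd,pitch=0,o=None):
    """shift in current tool axes (m) and yaw turn about tool z (deg) to TCP target with blade direction yaw_fwd, tool down"""
    o=o or env.get_obs(); R=Ro.from_quat(o['ee_rot'])
    a=yaw_fwd; X=np.array([-np.cos(a),-np.sin(a),0]);Z=np.array([0,0,-1.]);Y=np.cross(Z,X)
    T=Ro.from_matrix(np.c_[X,Y,Z])
    print('shift tool axes',R.inv().apply(np.array(tgt)-o['eef_pos']),'rotvec deg',np.degrees((R.inv()*T).as_rotvec()),
      'shift in target axes',T.inv().apply(np.array(tgt)-o['eef_pos']))
E
python3 - <<'E'
from h import *
S=eyes.get_calibration('scene');D=eyes.get_calibration('side')
sc=lambda u,v:(270+u*.3,215+v*.3); sd=lambda u,v:(290+(u-400)/4,215+v/4)
P={}
for nm,a,b in [('butt top',(192,55),(455,168)),('junc',(165,150),(572,133)),('tip',(133,245),(670,103))]:
    P[nm],e=tri([(S,sc(*a)),(D,sd(*b))]); print(nm,P[nm],e)
d=P['tip']-P['butt top'];y=np.arctan2(d[1],d[0]);print('yaw',y,np.linalg.norm(d[:2]))
g=P['butt top'][:2]+d[:2]/np.linalg.norm(d[:2])*.085; print(g)
go([*g,.15],y)
E
```

```text
butt top [ 0.4178 -0.0112  0.0166] 0.000224062871161911
junc [0.5103 0.0194 0.0146] 0.0036024923208981792
tip [0.5931 0.045  0.0122] 0.0024488681357589955
yaw 0.31045642697325915 0.18412923554644425
[0.4987 0.0147]
shift tool axes [-0.4753 -0.4477  0.0724] rotvec deg [ -0.0961  -0.0318 -33.8188] shift in target axes [-0.1456 -0.6366  0.0716]
```

>>> {"op": "move_arm", "data": {"commands": [{"linear":[-0.033,-0.031,0],"dr":[0,0,0]},{"linear":[-0.033,-0.031,0],"dr":[0,0,0]},{"linear":[-0.033,-0.031,0],"dr":[0,0,0]},{"linear":[-0.033,-0.031,0],"dr":[0,0,0]},{"linear":[-0.033,-0.031,0],"dr":[0,0,0]},{"linear":[-0.033,-0.031,0],"dr":[0,0,0]},{"linear":[-0.033,-0.031,0],"dr":[0,0,0]},{"linear":[-0.033,-0.031,0],"dr":[0,0,0]},{"linear":[-0.033,-0.031,0],"dr":[0,0,0]},{"linear":[-0.033,-0.031,0],"dr":[0,0,0]}], "hand": -1}}

```text
t: 1.1
eef_pos: [0.3977, 0.1859, 0.2224]
ee_rot: [0.139, 0.99, 0.0, -0.0]
force: [0.4, 0.1, 0.3]
width: 0.0877
grasp_force: 0.0
```

>>> {"op": "move_arm", "data": {"commands": [{"linear":[0,0,0],"dr":[0,0,-6.76]},{"linear":[0,0,0],"dr":[0,0,-6.76]},{"linear":[0,0,0],"dr":[0,0,-6.76]},{"linear":[0,0,0],"dr":[0,0,-6.76]},{"linear":[0,0,0],"dr":[0,0,-6.76]},{"linear":[0,0,0],"dr":[0,0,0]},{"linear":[-0.015,-0.04,0],"dr":[0,0,0]},{"linear":[-0.015,-0.04,0],"dr":[0,0,0]},{"linear":[-0.01,-0.04,0],"dr":[0,0,0]},{"linear":[0,0,0],"dr":[0,0,0]}]}}

```text
t: 2.1
eef_pos: [0.4733, 0.0821, 0.2216]
ee_rot: [-0.15, 0.989, -0.001, -0.001]
force: [-0.6, 0.4, -0.0]
width: 0.0883
grasp_force: 0.0
```

```bash
python3 - <<'E'
from h import *
go([.4987,.0147,.15],.3105)
c=eyes.get_calibration('wrist')
im=snap('wrist','w1.png')
print(proj('wrist',np.array([[.4178,-.0112,.026],[.5103,.0194,.026],[.5931,.045,.0145],[.4987,.0147,.026]]),c))
E
```

```text
shift tool axes [-0.0043 -0.0718  0.0716] rotvec deg [-0.0665 -0.1051 -0.4953] shift in target axes [-0.0036 -0.0719  0.0716]
[[245.9066 135.4313]
 [252.873  229.3993]
 [258.4554 297.4202]
 [251.277  218.1626]]
```

View pics/w1.png

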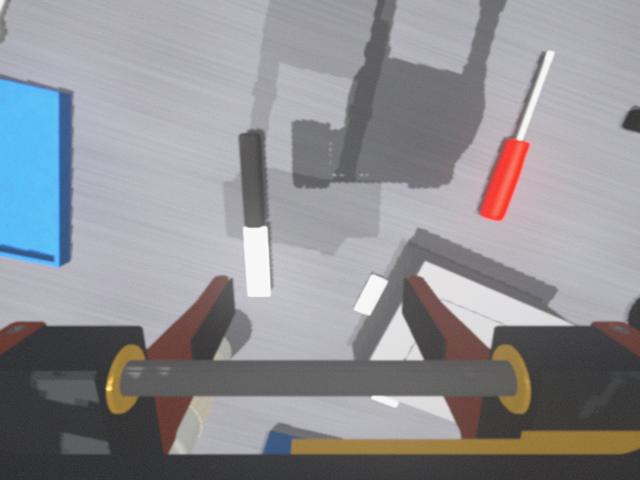

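The wrist view shows tool A's handle at (250,178) and its blade tip at (258,297). That agrees with the triangulation within 2–4 px, with the butt about 3 mm further to +y. Next I go down on it, gripping about 15 mm ahead of the balance point.

>>> {"op": "move_arm", "data": {"commands": [{"linear":[-0.002,-0.02,0],"dr":[0,0,0.5]},{"linear":[-0.002,-0.025,0],"dr":[0,0,0]},{"linear":[-0.002,-0.025,0.02],"dr":[0,0,0]},{"linear":[0,0,0.04],"dr":[0,0,0]},{"linear":[0,0,0.04],"dr":[0,0,0]},{"linear":[0,0,0.04],"dr":[0,0,0]},{"linear":[0,0,0.03],"dr":[0,0,0]},{"linear":[0,0,0.02],"dr":[0,0,0]},{"linear":[0,0,0.01],"dr":[0,0,0]},{"linear":[0,0,0],"dr":[0,0,0]}]}}

```text
t: 3.15
eef_pos: [0.4975, 0.0215, 0.0213]
ee_rot: [-0.15, 0.989, 0.0, -0.001]
force: [0.5, 0.1, 0.2]
width: 0.0879
grasp_force: 0.0
```

```bash
python3 - <<'E'
from h import *
go([.4992,.0165,.003],.293)
E
```

```text
shift tool axes [-0.0002 -0.0053  0.0183] rotvec deg [ 0.0659 -0.1428  0.4751] shift in target axes [-0.0002 -0.0053  0.0183]
```

>>> {"op": "move_arm", "data": {"commands": [{"linear":[0,-0.005,0.01],"dr":[0,0,0.5]},{"linear":[0,0,0.008],"dr":[0,0,0]},{"linear":[0,0,0],"dr":[0,0,0]},{"linear":[0,0,0],"dr":[0,0,0]},{"linear":[0,0,0],"dr":[0,0,0]},{"linear":[0,0,0],"dr":[0,0,0]},{"linear":[0,0,0],"dr":[0,0,0]},{"linear":[0,0,0],"dr":[0,0,0]},{"linear":[0,0,0],"dr":[0,0,0]},{"linear":[0,0,0],"dr":[0,0,0]}]}}

```text
t: 4.15
eef_pos: [0.5001, 0.0158, 0.0047]
ee_rot: [-0.146, 0.989, 0.0, 0.0]
force: [-0.6, -0.9, -0.0]
width: 0.0877
grasp_force: 0.0
```

>>> {"op": "move_arm", "data": {"commands": [{"linear":[0,0,0],"dr":[0,0,0]},{"linear":[0,0,0],"dr":[0,0,0]},{"linear":[0,0,0],"dr":[0,0,0]},{"linear":[0,0,0],"dr":[0,0,0]},{"linear":[0,0,0],"dr":[0,0,0]},{"linear":[0,0,0],"dr":[0,0,0]},{"linear":[0,0,0],"dr":[0,0,0]},{"linear":[0,0,0],"dr":[0,0,0]},{"linear":[0,0,0],"dr":[0,0,0]},{"linear":[0,0,0],"dr":[0,0,0]}], "hand": 1}}

```text
t: 5.15
eef_pos: [0.5001, 0.0157, 0.0047]
ee_rot: [-0.146, 0.989, -0.0, 0.0]
force: [0.9, -0.3, 0.1]
width: 0.0199
grasp_force: 33.3
```

```bash
python3 - <<'E'
from h import *
o=env.get_obs(); print(o['width'],o['grasp_force'],o['eef_pos'])
f=np.array([np.cos(-.113),np.sin(-.113),0])
# slot mouth (0.495,.2855); tool tip 100 mm ahead of grasp; pre-insert: tip 30 mm before wall
s=np.array([.495,.2855,0]); t=s-f*.130; t[2]=.15; print('pre',t); go(t,-.113)
E
```

```text
0.01987880483330016 33.32599125802517 [0.5001 0.0157 0.0047]
pre [0.3658 0.3002 0.15  ]
shift tool axes [ 0.0465  0.3111 -0.1454] rotvec deg [-0.0031  0.001  23.2395] shift in target axes [ 0.1655  0.2675 -0.1453]
```

>>> {"op": "move_arm", "data": {"commands": [{"linear":[0,0,-0.04],"dr":[0,0,0]},{"linear":[0,0,-0.04],"dr":[0,0,0]},{"linear":[0,0,-0.04],"dr":[0,0,0]},{"linear":[0,0,-0.03],"dr":[0,0,4.0]},{"linear":[0.02,0.03,0],"dr":[0,0,4.0]},{"linear":[0.02,0.03,0],"dr":[0,0,4.0]},{"linear":[0.02,0.03,0],"dr":[0,0,4.0]},{"linear":[0.02,0.03,0],"dr":[0,0,4.0]},{"linear":[0.02,0.03,0],"dr":[0,0,4.0]},{"linear":[0,0,0],"dr":[0,0,0]}]}}

```text
t: 6.15
eef_pos: [0.3867, 0.159, 0.1546]
ee_rot: [0.062, 0.998, 0.001, -0.0]
force: [-0.2, -0.8, -2.3]
width: 0.0197
grasp_force: 33.3
```

```bash
python3 - <<'E'
from h import *
go([.3658,.3002,.15],-.113)
E
```

```text
shift tool axes [0.0381 0.1376 0.0049] rotvec deg [ 0.0825 -0.0343 -0.5855] shift in target axes [0.0367 0.1379 0.0046]
```

>>> {"op": "move_arm", "data": {"commands": [{"linear":[0.006,0.024,0],"dr":[0,0,-0.6]},{"linear":[0.006,0.024,0],"dr":[0,0,0]},{"linear":[0.006,0.024,0],"dr":[0,0,0]},{"linear":[0.006,0.024,0],"dr":[0,0,0]},{"linear":[0.006,0.024,0],"dr":[0,0,0]},{"linear":[0.007,0.018,0.01],"dr":[0,0,0]},{"linear":[0,0,0.02],"dr":[0,0,0]},{"linear":[0,0,0.02],"dr":[0,0,0]},{"linear":[0,0,0.01],"dr":[0,0,0]},{"linear":[0,0,0],"dr":[0,0,0]}]}}

```text
t: 7.15
eef_pos: [0.3675, 0.2967, 0.0927]
ee_rot: [0.058, 0.998, -0.001, -0.001]
force: [-0.1, -0.1, -1.9]
width: 0.0196
grasp_force: 33.3
```

```bash
python3 - <<'E'
from h import *
o=env.get_obs(); print(o['eef_pos'],o['ee_rot'],o['joints'])
c=eyes.get_calibration('wrist'); w=eyes.grab_frame('wrist')
s=eyes.grab_frame('scene'); d=eyes.grab_frame('side')
R=Ro.from_quat(o['ee_rot']).as_matrix()
tip=o['eef_pos']+R@[-.1,0,-.0083]; print('tip pred',tip)
f=np.array([np.cos(-.113),np.sin(-.113),0]); l=np.array([-f[1],f[0],0])
S=np.array([.495,.2855,.0645])
cov=[S-.005*f+s_*.098*l+e*f+[0,0,.0115] for e in (0,.156) for s_ in (-1,1)]
B=np.array([tip,S,*cov])
for n,im,cc in [('w',w,c),('s',s,eyes.get_calibration('scene')),('d',d,eyes.get_calibration('side'))]:
    p=proj(n,B,cc); print(n,p.round(1).tolist())
    for q in p: cv2.circle(im,tuple(int(round(v*4)) for v in q),6,(255,0,0),-1,shift=2) if 0 else None
    globals()[n]=im
cv2.imwrite('pics/w2.png',w[:,:,::-1])
f2=lambda im,x,y,w,h:cv2.resize(im[y:y+h,x:x+w],(400,300),interpolation=cv2.INTER_CUBIC)
W=cv2.resize(w,(400,300)); 
cv2.imwrite('pics/c2.png',np.vstack([np.hstack([f2(w,160,180,320,240),W]),np.hstack([f2(s,330,205,160,120),f2(d,260,130,120,90)])])[:,:,::-1])
E
```

```text
[0.3675 0.2967 0.0927] [ 0.0579  0.9983 -0.0012 -0.0014] [ 0.6072 -0.242   1.777  -0.0002  1.6101 -0.8477]
tip pred [0.4668 0.2851 0.1008]
w [[317.7, 458.3], [323.1, 442.8], [177.2, 451.5], [469.8, 451.8], [200.5, 603.7], [445.5, 604.4]]
s [[429.2, 275.4], [421.4, 293.2], [387.1, 266.9], [462.4, 312.7], [347.4, 312.1], [425.8, 365.4]]
d [[310.7, 174.9], [319.1, 182.5], [317.1, 198.6], [318.0, 162.8], [364.3, 198.7], [361.4, 162.9]]
```

View pics/c2.png

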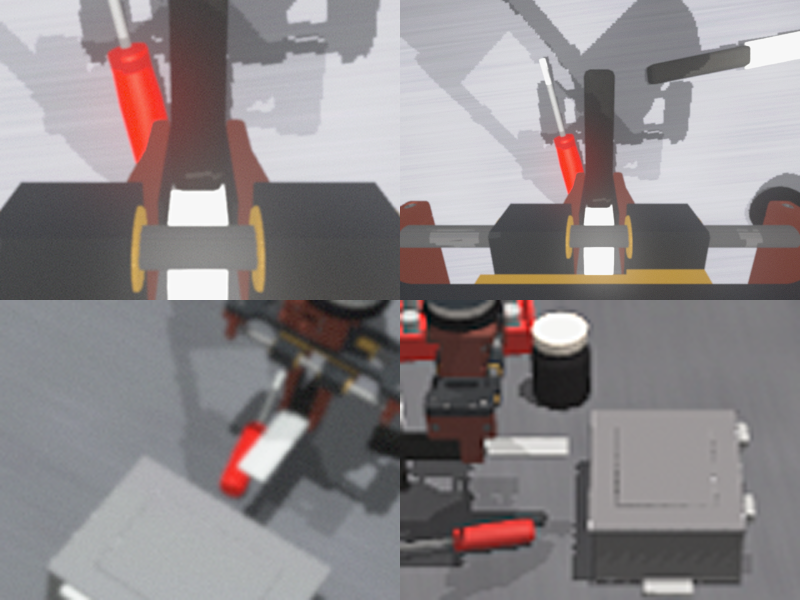

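```bash
python3 - <<'E'
from h import *
print(tri([(eyes.get_calibration('scene'),(432.8,275)),(eyes.get_calibration('side'),(310.4,173.8))]))
go([.3658,.3002,.056],-.113)
d=cv2.imread('pics/c2.png')
E
```

```text
(array([0.4648, 0.291 , 0.1023]), np.float64(0.002537268082515094))
shift tool axes [0.0032 0.0022 0.0397] rotvec deg [ 0.0539  0.0675 -0.1737] shift in target axes [0.0031 0.0022 0.0397]
```

The tip is triangulated at z=0.102 against 0.101 predicted, so the blade is level and lined up. I lower it to slot height, check, then insert.

>>> {"op": "move_arm", "data": {"commands": [{"linear":[0.0,0.001,0.01],"dr":[0,0,0]},{"linear":[0,0,0.01],"dr":[0,0,0]},{"linear":[0,0,0.01],"dr":[0,0,0]},{"linear":[0,0,0.006],"dr":[0,0,0]},{"linear":[0,0,0],"dr":[0,0,0]},{"linear":[-0.006,0,0],"dr":[0,0,0]},{"linear":[-0.006,0,0],"dr":[0,0,0]},{"linear":[-0.004,0,0],"dr":[0,0,0]},{"linear":[0,0,0],"dr":[0,0,0]},{"linear":[0,0,0],"dr":[0,0,0]}]}}

```text
t: 8.3
eef_pos: [0.3842, 0.2967, 0.0587]
ee_rot: [0.058, 0.998, 0.0, -0.0]
force: [0.2, 0.0, -2.2]
width: 0.0198
grasp_force: 33.3
```

```bash
python3 - <<'E'
from h import *
o=env.get_obs(); R=Ro.from_quat(o['ee_rot']); print(o['eef_pos'],np.degrees((R*Ro.from_quat([.0565,.9984,0,0]).inv()).as_rotvec()),o['force'])
print('tip',o['eef_pos']+R.apply([-.1,0,-.0083]))
s=eyes.grab_frame('scene'); d=eyes.grab_frame('side')
f2=lambda im,x,y,w,h:cv2.resize(im[y:y+h,x:x+w],(400,300),interpolation=cv2.INTER_CUBIC)
cv2.imwrite('pics/c3.png',np.hstack([f2(s,380,225,100,75),f2(d,280,150,60,45)])[:,:,::-1])
E
```

```text
[0.3842 0.2967 0.0587] [ 0.0032  0.0039 -0.175 ] [ 0.2305  0.0473 -2.1778]
tip [0.4835 0.2852 0.067 ]
```

View pics/c3.png

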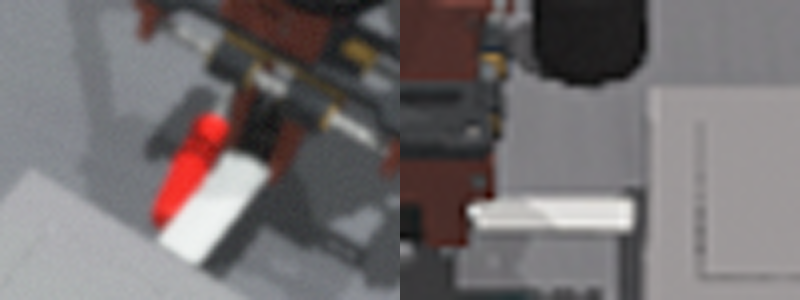

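The crop shows the blade tip about 8 mm short of the cover's front edge and centred on it. I lower it 3 mm to mid-slot and push in.

>>> {"op": "move_arm", "data": {"commands": [{"linear":[0,0,0.003],"dr":[0,0,0]},{"linear":[0,0,0],"dr":[0,0,0]},{"linear":[-0.005,0,0],"dr":[0,0,0]},{"linear":[-0.005,0,0],"dr":[0,0,0]},{"linear":[-0.005,0,0],"dr":[0,0,0]},{"linear":[-0.005,0,0],"dr":[0,0,0]},{"linear":[-0.005,0,0],"dr":[0,0,0]},{"linear":[-0.004,0,0],"dr":[0,0,0]},{"linear":[0,0,0],"dr":[0,0,0]},{"linear":[0,0,0],"dr":[0,0,0]}]}}

```text
t: 9.4
eef_pos: [0.4128, 0.2934, 0.0556]
ee_rot: [0.058, 0.998, -0.0, -0.0]
force: [-0.4, 0.6, -1.3]
width: 0.0197
grasp_force: 33.3
```

>>> {"op": "move_arm", "data": {"commands": [{"linear":[0,0,-0.005],"dr":[0,0,0]},{"linear":[0,0,-0.01],"dr":[0,0,0]},{"linear":[-0.001,0,-0.0105],"dr":[0,0,0]},{"linear":[-0.002,0,-0.0105],"dr":[0,0,0]},{"linear":[-0.003,0,-0.01],"dr":[0,0,0]},{"linear":[-0.004,0,-0.01],"dr":[0,0,0]},{"linear":[-0.0045,0,-0.0095],"dr":[0,0,0]},{"linear":[-0.005,0,-0.009],"dr":[0,0,0]},{"linear":[0,0,0],"dr":[0,0,0]},{"linear":[0,0,0],"dr":[0,0,0]}]}}

```text
t: 10.4
eef_pos: [0.4329, 0.2913, 0.1306]
ee_rot: [0.058, 0.998, 0.0, 0.001]
force: [-1.2, 0.4, -2.5]
width: 0.0197
grasp_force: 33.3
```

```bash
python3 - <<'E'
from h import *
o=env.get_obs(); print(o['eef_pos'],o['ee_rot'],o['force'],o['moment'])
s=eyes.grab_frame('scene'); d=eyes.grab_frame('side')
f2=lambda im,x,y,w,h:cv2.resize(im[y:y+h,x:x+w],(400,300),interpolation=cv2.INTER_CUBIC)
cv2.imwrite('pics/c4.png',np.hstack([f2(s,340,210,160,120),f2(d,270,120,120,90)])[:,:,::-1])
E
```

```text
[0.4329 0.2913 0.1306] [0.058  0.9983 0.0003 0.0008] [-1.1606  0.3921 -2.4612] [ 0.0122  0.0105 -0.0154]
```

View pics/c4.png

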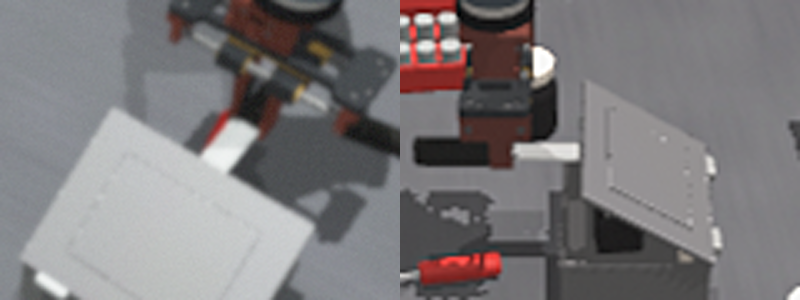

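The cover is at about 0.55 rad with the blade bearing under it, and the relay is visible inside at side crop (620,230). I carry on along the arc.

>>> {"op": "move_arm", "data": {"commands": [{"linear":[-0.0075,0,-0.011],"dr":[0,0,0]},{"linear":[-0.0085,0,-0.01],"dr":[0,0,0]},{"linear":[-0.0095,0,-0.009],"dr":[0,0,0]},{"linear":[-0.0105,0,-0.008],"dr":[0,0,0]},{"linear":[-0.011,0,-0.007],"dr":[0,0,0]},{"linear":[-0.012,0,-0.006],"dr":[0,0,0]},{"linear":[-0.0125,0,-0.0045],"dr":[0,0,0]},{"linear":[-0.013,0,-0.0035],"dr":[0,0,0]},{"linear":[-0.013,0,-0.002],"dr":[0,0,0]},{"linear":[0,0,0],"dr":[0,0,0]}]}}

```text
t: 11.5
eef_pos: [0.5299, 0.2796, 0.1906]
ee_rot: [0.058, 0.998, -0.0, -0.0]
force: [0.0, -0.3, -0.6]
width: 0.0197
grasp_force: 33.3
```

>>> {"op": "move_arm", "data": {"commands": [{"linear":[-0.013,0,-0.001],"dr":[0,0,0]},{"linear":[-0.013,0,0],"dr":[0,0,0]},{"linear":[-0.013,0,0.001],"dr":[0,0,0]},{"linear":[0,0,0],"dr":[0,0,0]},{"linear":[0,0,0],"dr":[0,0,0]},{"linear":[0,0,0],"dr":[0,0,0]},{"linear":[0,0,0],"dr":[0,0,0]},{"linear":[0,0,0],"dr":[0,0,0]},{"linear":[0,0,0],"dr":[0,0,0]},{"linear":[0,0,0],"dr":[0,0,0]}]}}

```text
t: 12.5
eef_pos: [0.5677, 0.2755, 0.1913]
ee_rot: [0.058, 0.998, 0.0, 0.0]
force: [0.1, -0.0, -1.7]
width: 0.0195
grasp_force: 33.3
```

```bash
python3 - <<'E'
from h import *
o=env.get_obs(); print(o['eef_pos'],o['ee_rot'],o['force'],o['moment'])
s=eyes.grab_frame('scene'); d=eyes.grab_frame('side')
cv2.imwrite('pics/s5.png',s[:,:,::-1]);cv2.imwrite('pics/d5.png',d[:,:,::-1])
f2=lambda im,x,y,w,h:cv2.resize(im[y:y+h,x:x+w],(400,300),interpolation=cv2.INTER_CUBIC)
cv2.imwrite('pics/c5.png',np.hstack([f2(s,330,200,180,135),f2(d,290,90,120,90)])[:,:,::-1])
E
```

```text
[0.5677 0.2755 0.1913] [0.0578 0.9983 0.0001 0.0001] [ 0.1356 -0.034  -1.6507] [ 0.0298 -0.0074 -0.0057]
```

View pics/c5.png

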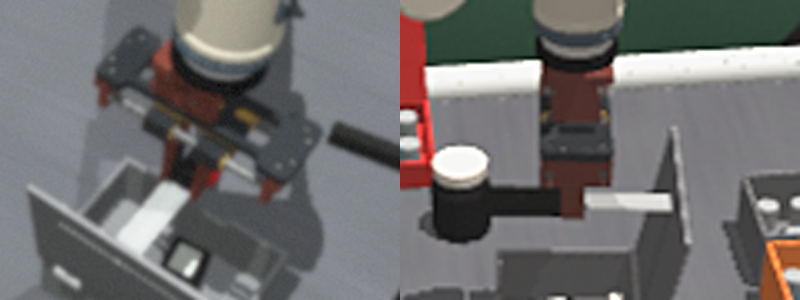

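```bash
python3 - <<'E'
from h import *
f=np.array([np.cos(-.113),np.sin(-.113),0]); l=np.array([-f[1],f[0],0]);H=np.array([.644,.2685,.07])
for th in (1.4,1.57,1.745):
    p=[H+s*.098*l+.155*(-np.cos(th)*f+[0,0,np.sin(th)]) for s in(-1,1)]
    q=proj('side',np.array(p+[H-.098*l,H+.098*l])); print(th,((q-[290,90])*400/120+[400,0]).round(0).tolist())
    q=proj('scene',np.array(p+[H-.098*l,H+.098*l])); print('  sc',((q-[330,200])*400/180).round(0).tolist())
# relay top centre in scene crop / side crop
E
```

```text
1.4 [[628.0, 242.0], [619.0, 125.0], [646.0, 367.0], [637.0, 247.0]]
  sc [[66.0, 142.0], [263.0, 265.0], [39.0, 251.0], [212.0, 370.0]]
1.57 [[656.0, 240.0], [645.0, 123.0], [646.0, 367.0], [637.0, 247.0]]
  sc [[48.0, 160.0], [247.0, 286.0], [39.0, 251.0], [212.0, 370.0]]
1.745 [[685.0, 242.0], [672.0, 125.0], [646.0, 367.0], [637.0, 247.0]]
  sc [[29.0, 181.0], [230.0, 312.0], [39.0, 251.0], [212.0, 370.0]]
```

The projected corners match θ≈1.75, so the cover is past upright. Next I fit the tray pose from the first images and plan the tool placing.

```bash
python3 - <<'E'
from h import *
from scipy.optimize import minimize
M={}
for n,pt in [('scene',(208,217)),('side',(360,345))]:
    im=cv2.imread(f'pics/{n}0.png'); h=cv2.cvtColor(im,cv2.COLOR_BGR2HSV)
    m=cv2.inRange(h,(100,120,60),(125,255,255)); _,L=cv2.connectedComponents(m); m=(L==L[pt[1],pt[0]]).astype(np.uint8)
    hull=cv2.convexHull(cv2.findContours(m,0,1)[0][0]); m[:]=0
    m=np.zeros((1920,2560),np.uint8); cv2.fillConvexPoly(m,(hull*4+2),1); M[n]=m
C={n:eyes.get_calibration(n) for n in M}
def cost(p):
    c,s=np.cos(p[2]),np.sin(p[2]); e=0
    P=np.array([[p[0]+c*a-s*b,p[1]+s*a+c*b,z] for a in(-.095,.095) for b in (-.125,.125) for z in(0,.018)])
    for n in M:
        q=((proj(n,P,C[n])+.5)*4).astype(np.int32); k=np.zeros_like(M[n]); cv2.fillConvexPoly(k,cv2.convexHull(q),1)
        e+=(k!=M[n]).sum()/M[n].sum()
    return e
r=minimize(cost,[.54,-.316,.07],method='Nelder-Mead',options=dict(initial_simplex=[[.54,-.316,.07],[.55,-.316,.07],[.54,-.306,.07],[.54,-.316,.12]],maxiter=150)); print(r.x,r.fun)
x,y,a=r.x
u=np.array([np.cos(a),np.sin(a)]);v=np.array([-u[1],u[0]])
# blade points -v; tool grip balance at tray y +.0225, held point 15mm toward blade
g=np.array([x,y])+u*(-.055)+v*(.0225-.015); print('tcp',g, 'yaw',a-np.pi/2)
go([*g,.19],a-np.pi/2)
E
```

```text
[ 0.5395 -0.3158  0.087 ] 0.0534619375816542
tcp [ 0.4841 -0.3131] yaw -1.483770591382854
shift tool axes [ 0.0152 -0.5943  0.0012] rotvec deg [ 0.0022  0.0032 78.3873] shift in target axes [-0.5791 -0.1345  0.0012]
```

>>> {"op": "move_arm", "data": {"commands": [{"linear":[0.03,0,0],"dr":[0,0,0]},{"linear":[0.03,0,0],"dr":[0,0,0]},{"linear":[0.03,0,0],"dr":[0,0,0]},{"linear":[0.03,0,-0.01],"dr":[0,0,0]},{"linear":[0.02,-0.03,-0.01],"dr":[0,0,0]},{"linear":[0,-0.04,0],"dr":[0,0,0]},{"linear":[0,-0.04,0],"dr":[0,0,0]},{"linear":[0,-0.04,0],"dr":[0,0,0]},{"linear":[0,-0.04,0],"dr":[0,0,0]},{"linear":[0,-0.03,0],"dr":[0,0,0]}]}}

```text
t: 13.6
eef_pos: [0.4028, 0.0712, 0.2115]
ee_rot: [0.058, 0.998, -0.0, 0.001]
force: [0.3, 1.4, -1.3]
width: 0.0198
grasp_force: 33.3
```

>>> {"op": "move_arm", "data": {"commands": [{"linear":[0,0,0],"dr":[0,0,7.9]},{"linear":[0,0,0],"dr":[0,0,7.9]},{"linear":[0,0,0],"dr":[0,0,7.9]},{"linear":[0,0,0],"dr":[0,0,7.9]},{"linear":[0,0,0],"dr":[0,0,7.9]},{"linear":[0,0,0],"dr":[0,0,7.9]},{"linear":[0,0,0],"dr":[0,0,7.8]},{"linear":[0,0,0],"dr":[0,0,7.8]},{"linear":[0,0,0],"dr":[0,0,7.8]},{"linear":[0,0,0],"dr":[0,0,7.8]}]}}

```text
t: 14.6
eef_pos: [0.4033, 0.073, 0.2113]
ee_rot: [0.679, 0.734, 0.0, 0.0]
force: [-0.1, 0.1, -1.3]
width: 0.0196
grasp_force: 33.3
```

```bash
python3 - <<'E'
from h import *
go([.4841,-.3131,.05],.087-np.pi/2)
E
```

```text
shift tool axes [-0.3912  0.0506  0.1614] rotvec deg [ 0.0241  0.0024 -0.5418] shift in target axes [-0.3917  0.047   0.1613]
```

>>> {"op": "move_arm", "data": {"commands": [{"linear":[-0.039,0.005,0.006],"dr":[0,0,-0.5]},{"linear":[-0.039,0.005,0.006],"dr":[0,0,0]},{"linear":[-0.039,0.005,0.006],"dr":[0,0,0]},{"linear":[-0.039,0.005,0.006],"dr":[0,0,0]},{"linear":[-0.039,0.005,0.006],"dr":[0,0,0]},{"linear":[-0.039,0.005,0.006],"dr":[0,0,0]},{"linear":[-0.039,0.005,0.006],"dr":[0,0,0]},{"linear":[-0.039,0.004,0.006],"dr":[0,0,0]},{"linear":[-0.039,0.004,0.006],"dr":[0,0,0]},{"linear":[-0.039,0.004,0.006],"dr":[0,0,0]}]}}

```text
t: 15.6
eef_pos: [0.4857, -0.3128, 0.151]
ee_rot: [0.674, 0.739, 0.0, 0.0]
force: [0.9, 0.7, -0.8]
width: 0.0199
grasp_force: 33.3
```

>>> {"op": "move_arm", "data": {"commands": [{"linear":[0,0,0.02],"dr":[0,0,0]},{"linear":[0,0,0.03],"dr":[0,0,0]},{"linear":[0,0,0.03],"dr":[0,0,0]},{"linear":[0,0,0.02],"dr":[0,0,0]},{"linear":[0,0,0],"dr":[0,0,0]},{"linear":[0,0,0],"dr":[0,0,0]},{"linear":[0,0,0],"dr":[0,0,0]},{"linear":[0,0,0],"dr":[0,0,0]},{"linear":[0,0,0],"dr":[0,0,0]},{"linear":[0,0,0],"dr":[0,0,0]}]}}

```text
t: 16.6
eef_pos: [0.4859, -0.3112, 0.0519]
ee_rot: [0.674, 0.739, 0.0, 0.001]
force: [0.3, 0.0, -2.4]
width: 0.0202
grasp_force: 33.3
```

```bash
python3 - <<'E'
from h import *
go([.4841,-.3131,.0105],.087-np.pi/2)
s=eyes.grab_frame('scene'); d=eyes.grab_frame('side'); w=eyes.grab_frame('wrist')
cv2.imwrite('pics/s6.png',s[:,:,::-1])
f2=lambda im,x,y,w,h:cv2.resize(im[y:y+h,x:x+w],(400,300),interpolation=cv2.INTER_CUBIC)
cv2.imwrite('pics/c6.png',np.vstack([np.hstack([f2(s,130,155,160,120),f2(d,280,270,160,120)]),np.hstack([cv2.resize(w,(400,300)),f2(s,360,255,120,90)])])[:,:,::-1])
E
```

```text
shift tool axes [-0.0017 -0.002   0.0414] rotvec deg [0.0527 0.0444 0.2884] shift in target axes [-0.0017 -0.0019  0.0414]
```

View pics/c6.png

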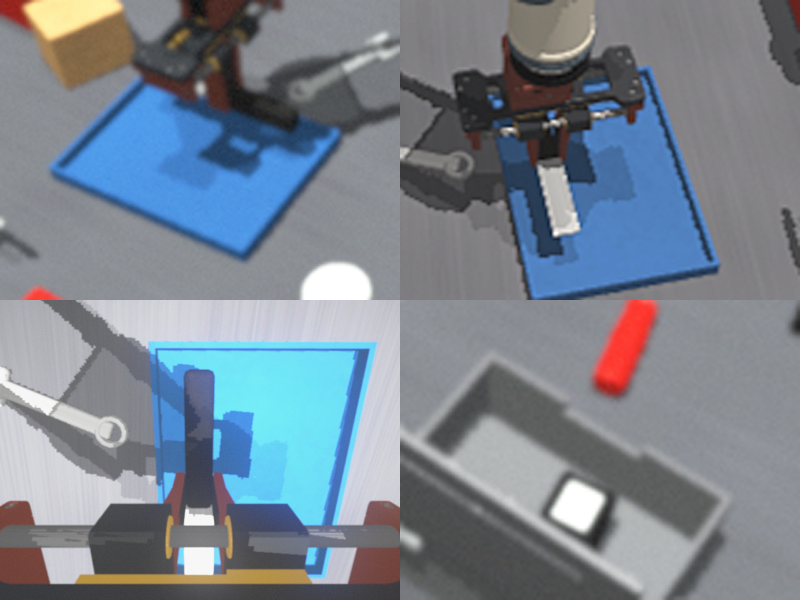

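The tool hangs over the tray with its butt inside the rim at wrist crop (198,372). I shift it 8 mm inward, lower it and open only part-way so the fingers clear the tray wall.

>>> {"op": "move_arm", "data": {"commands": [{"linear":[-0.002,0.004,0.01],"dr":[0,0,0]},{"linear":[0,0.004,0.01],"dr":[0,0,0]},{"linear":[0,0,0.01],"dr":[0,0,0]},{"linear":[0,0,0.006],"dr":[0,0,0]},{"linear":[0,0,0.003],"dr":[0,0,0]},{"linear":[0,0,0.002],"dr":[0,0,0]},{"linear":[0,0,0.001],"dr":[0,0,0]},{"linear":[0,0,0],"dr":[0,0,0]},{"linear":[0,0,0],"dr":[0,0,0]},{"linear":[0,0,0],"dr":[0,0,0]}]}}

```text
t: 17.75
eef_pos: [0.494, -0.3125, 0.0097]
ee_rot: [0.674, 0.739, 0.0, 0.0]
force: [-0.6, 0.4, 0.5]
width: 0.0199
grasp_force: 33.3
```

>>> {"op": "move_arm", "data": {"commands": [{"linear":[0,0,0],"dr":[0,0,0]},{"linear":[0,0,0],"dr":[0,0,0]},{"linear":[0,0,0],"dr":[0,0,0]},{"linear":[0,0,0],"dr":[0,0,0]},{"linear":[0,0,-0.01],"dr":[0,0,0]},{"linear":[0,0,-0.02],"dr":[0,0,0]},{"linear":[0,0,-0.04],"dr":[0,0,0]},{"linear":[0,0,-0.05],"dr":[0,0,0]},{"linear":[0,0,-0.05],"dr":[0,0,0]},{"linear":[0,0,-0.04],"dr":[0,0,0]}], "hand": 0.32}}

```text
t: 18.75
eef_pos: [0.4938, -0.3124, 0.2237]
ee_rot: [0.674, 0.739, 0.0, 0.002]
force: [-0.2, -0.1, 0.4]
width: 0.03
grasp_force: 0.0
```

```bash
python3 - <<'E'
from h import *
S=eyes.get_calibration('scene')
# relay top plate centre, scene crop (bottom right, 400/120)
uv=(360+(580-400)*.3,255+(504-300)*.3); r=onplane('scene',uv,.056,S); print('relay',uv,r)
# plate corners for yaw
for q in [(560,477),(609,488),(597,532),(549,513)]:
    print(onplane('scene',(360+(q[0]-400)*.3,255+(q[1]-300)*.3),.056,S)[:2])
f=np.array([np.cos(-.113),np.sin(-.113),0]);H=np.array([.644,.2685,.07]); print('in box', f@(r-H), np.array([-f[1],f[0],0])@(r-H))
d=eyes.grab_frame('side'); cv2.imwrite('pics/d7.png',d[:,:,::-1])
go([*(r[:2]),.25],-.113)
E
```

```text
relay (414.0, 316.2) [0.5532 0.2957 0.056 ]
[0.5415 0.2756]
[0.5316 0.307 ]
[0.5663 0.314 ]
[0.5704 0.2813]
in box -0.09329695149239073 0.0168292670447714
shift tool axes [ 0.601   0.1139 -0.0229] rotvec deg [  0.1527   0.856  -78.2563] shift in target axes [ 0.011   0.6118 -0.0187]
```

>>> {"op": "move_arm", "data": {"commands": [{"linear":[0,0,-0.01],"dr":[0,0,-8.5]},{"linear":[0,0,-0.01],"dr":[0,0,-8.5]},{"linear":[0,0,-0.01],"dr":[0,0,-8.5]},{"linear":[0,0,0],"dr":[0,0,-8.5]},{"linear":[0,0,0],"dr":[0,0,-8.5]},{"linear":[0,0,0],"dr":[0,0,-8.5]},{"linear":[0,0,0],"dr":[0,0,-8.5]},{"linear":[0,0,0],"dr":[0,0,-8.5]},{"linear":[0,0,0],"dr":[0,0,-8.5]},{"linear":[0,0,0],"dr":[0,0,-8.5]}], "hand": -1}}

```text
t: 19.8
eef_pos: [0.4937, -0.3123, 0.2497]
ee_rot: [-0.005, 1.0, -0.0, 0.0]
force: [-0.3, 0.8, 0.2]
width: 0.0879
grasp_force: 0.0
```

```bash
python3 - <<'E'
from h import *
go([.5,.28,.25],.2)
E
```

```text
shift tool axes [-0.0127  0.5922 -0.0005] rotvec deg [ -0.0197   0.0225 -10.8403] shift in target axes [-0.1239  0.5792 -0.0003]
```

>>> {"op": "move_arm", "data": {"commands": [{"linear":[0,0.03,0],"dr":[0,0,0]},{"linear":[0,0.045,0],"dr":[0,0,0]},{"linear":[0,0.045,0],"dr":[0,0,0]},{"linear":[0,0.045,0],"dr":[0,0,0]},{"linear":[0,0.045,0],"dr":[0,0,0]},{"linear":[0,0.045,0],"dr":[0,0,0]},{"linear":[0,0.045,0],"dr":[0,0,0]},{"linear":[0,0.045,0],"dr":[0,0,0]},{"linear":[0,0.045,0],"dr":[0,0,0]},{"linear":[0,0.045,0],"dr":[0,0,0]}]}}

```text
t: 20.8
eef_pos: [0.4913, 0.1245, 0.2499]
ee_rot: [-0.002, 1.0, 0.0, 0.001]
force: [0.3, -0.4, 0.0]
width: 0.0877
grasp_force: 0.0
```

>>> {"op": "move_arm", "data": {"commands": [{"linear":[0,0.045,0],"dr":[0,0,0]},{"linear":[0,0.045,0],"dr":[0,0,0]},{"linear":[0,0.035,0],"dr":[0,0,0]},{"linear":[0,0.025,0],"dr":[0,0,0]},{"linear":[0,0,0],"dr":[0,0,-5.4]},{"linear":[0,0,0],"dr":[0,0,-5.4]},{"linear":[0,0,0],"dr":[0,0,0]},{"linear":[0,0,0],"dr":[0,0,0]},{"linear":[0,0,0],"dr":[0,0,0]},{"linear":[0,0,0],"dr":[0,0,0]}]}}

```text
t: 21.8
eef_pos: [0.491, 0.2724, 0.2493]
ee_rot: [-0.096, 0.995, 0.0, 0.0]
force: [-0.2, -0.2, 0.6]
width: 0.088
grasp_force: 0.0
```

```bash
python3 - <<'E'
from h import *
go([.5532,.2957,.25],.2)
c=eyes.get_calibration('wrist'); w=eyes.grab_frame('wrist'); s=eyes.grab_frame('scene');d=eyes.grab_frame('side')
import json; json.dump({k:np.array(c[k]).tolist() for k in 'KRt'},open('wc.json','w'))
print(proj('wrist',np.array([.5532,.2957,.056]),c))
f2=lambda im,x,y,w,h:cv2.resize(im[y:y+h,x:x+w],(400,300),interpolation=cv2.INTER_CUBIC)
cv2.imwrite('pics/c8.png',np.vstack([np.hstack([cv2.resize(w,(400,300)),f2(d,310,150,80,60)]),np.hstack([f2(s,130,155,160,120),f2(d,280,270,160,120)])])[:,:,::-1]); cv2.imwrite('pics/w8.png',w[:,:,::-1])
E
```

```text
shift tool axes [-0.0655  0.011  -0.0007] rotvec deg [ 0.0031  0.0124 -0.4776] shift in target axes [-0.0656  0.0104 -0.0007]
[327.7946 271.7915]
```

View pics/c8.png

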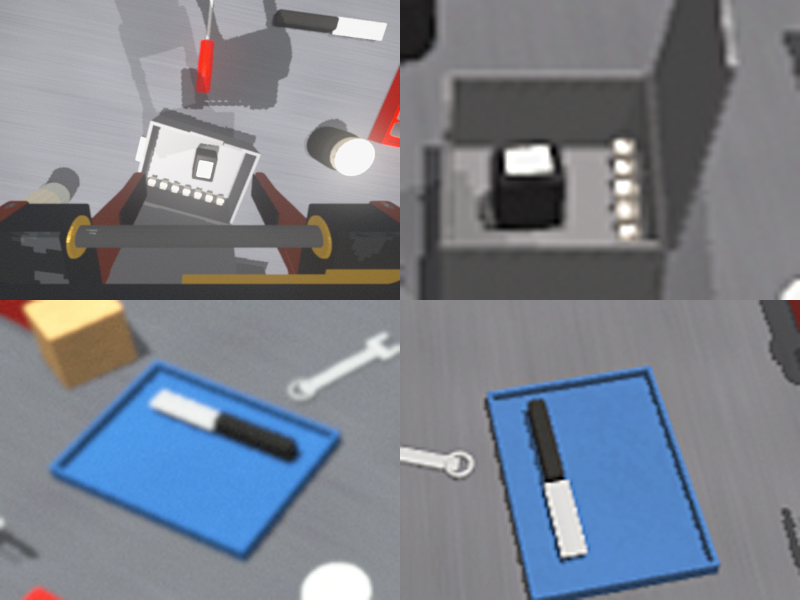

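The pry tool lies flat in the tray (lower crops). The relay's metal plate is at wrist (326,272), matching the predicted (328,272). Next I get its yaw by segmenting the plate.

```bash
python3 - <<'E'
from h import *
import json
c=json.load(open('wc.json')); im=cv2.imread('pics/w8.png'); g=cv2.cvtColor(im,cv2.COLOR_BGR2GRAY)
for t in (150,200,235):
    _,L=cv2.connectedComponents((g>t).astype(np.uint8)); m=(L==L[272,327]).astype(np.uint8); print(t,m.sum())
    if 100<m.sum()<1500:
        k=cv2.findContours(m,0,1)[0][0][:,0,:]; P=np.array([onplane('wrist',q,.056,c)[:2] for q in k.astype(float)])
        rc=cv2.minAreaRect((P*1000).astype(np.float32)); print(rc)
# scene view same (s6: gripper away)
im=cv2.imread('pics/s6.png'); g=cv2.cvtColor(im,cv2.COLOR_BGR2GRAY)
for t in (170,200):
    _,L=cv2.connectedComponents((g>t).astype(np.uint8)); m=(L==L[316,414]).astype(np.uint8); print('s',t,m.sum())
    if 20<m.sum()<800:
        k=cv2.findContours(m,0,1)[0][0][:,0,:]; P=np.array([onplane('scene',q,.056)[:2] for q in k.astype(float)])
        print(cv2.minAreaRect((P*1000).astype(np.float32)))
cv2.imwrite('pics/c9.png',cv2.resize(cv2.imread('pics/w8.png')[190:370,210:430],(733,600),interpolation=cv2.INTER_CUBIC))
# height check: two views
print(tri([(c,(326.4,272)),(eyes.get_calibration('scene'),(414,316.2)),(eyes.get_calibration('side'),(310+(530-400)/5,150+160/5))]))
E
```

```text
150 692
((552.129638671875, 294.44354248046875), (33.80440139770508, 27.706619262695312), 0.27886882424354553)
200 628
((552.1702880859375, 294.54840087890625), (26.31610870361328, 32.11095428466797), 89.84552001953125)
235 585
((552.291015625, 294.58514404296875), (25.229360580444336, 31.296058654785156), 89.6017837524414)
s 170 165
((554.3134765625, 293.6847839355469), (33.72393798828125, 26.97074317932129), 1.1378233432769775)
s 200 147
((554.3081665039062, 293.5758056640625), (31.765716552734375, 25.139705657958984), 2.3681962490081787)
(array([0.5542, 0.2947, 0.0552]), np.float64(0.002272630234678671))
```

>>> {"op": "move_arm", "data": {"commands": [{"linear":[0,0,0],"dr":[0,0,5.2]},{"linear":[0,0,0],"dr":[0,0,5.2]},{"linear":[-0.015,0.005,0],"dr":[0,0,0]},{"linear":[-0.016,0.006,0],"dr":[0,0,0]},{"linear":[-0.016,0.006,0],"dr":[0,0,0]},{"linear":[-0.015,0.005,0.03],"dr":[0,0,0]},{"linear":[0,0,0.04],"dr":[0,0,0]},{"linear":[0,0,0.04],"dr":[0,0,0]},{"linear":[0,0,0.02],"dr":[0,0,0]},{"linear":[0,0,0],"dr":[0,0,0]}]}}

```text
t: 22.95
eef_pos: [0.5508, 0.2944, 0.1143]
ee_rot: [-0.006, 1.0, -0.002, -0.004]
force: [-0.7, -1.1, -0.2]
width: 0.0878
grasp_force: 0.0
```

```bash
python3 - <<'E'
from h import *
go([.553,.294,.016],.01)
E
```

```text
shift tool axes [-0.0029 -0.0001  0.0982] rotvec deg [-0.1912 -0.4174  0.0708] shift in target axes [-0.0022 -0.0004  0.0983]
```

>>> {"op": "move_arm", "data": {"commands": [{"linear":[-0.002,0,0.02],"dr":[0,0,0]},{"linear":[0,0,0.02],"dr":[0,0,0]},{"linear":[0,0,0.02],"dr":[0,0,0]},{"linear":[0,0,0.02],"dr":[0,0,0]},{"linear":[0,0,0.012],"dr":[0,0,0]},{"linear":[0,0,0.005],"dr":[0,0,0]},{"linear":[0,0,0],"dr":[0,0,0]},{"linear":[0,0,0],"dr":[0,0,0]},{"linear":[0,0,0],"dr":[0,0,0]},{"linear":[0,0,0],"dr":[0,0,0]}]}}

```text
t: 23.95
eef_pos: [0.5552, 0.2956, 0.0232]
ee_rot: [-0.006, 1.0, 0.0, 0.001]
force: [-0.3, 0.3, 0.6]
width: 0.0879
grasp_force: 0.0
```

>>> {"op": "move_arm", "data": {"commands": [{"linear":[0,0,0],"dr":[0,0,0]},{"linear":[0,0,0],"dr":[0,0,0]},{"linear":[0,0,0],"dr":[0,0,0]},{"linear":[0,0,0],"dr":[0,0,0]},{"linear":[0,0,0],"dr":[0,0,0]},{"linear":[0,0,0],"dr":[0,0,0]},{"linear":[0,0,0],"dr":[0,0,0]},{"linear":[0,0,0],"dr":[0,0,0]},{"linear":[0,0,0],"dr":[0,0,0]},{"linear":[0,0,0],"dr":[0,0,0]}], "hand": 1}}

```text
t: 24.95
eef_pos: [0.5547, 0.2954, 0.0221]
ee_rot: [-0.006, 1.0, -0.0, -0.0]
force: [0.4, -0.1, -0.1]
width: 0.0399
grasp_force: 30.0
```

>>> {"op": "move_arm", "data": {"commands": [{"linear":[0,0,-0.01],"dr":[0,0,0]},{"linear":[0,0,-0.025],"dr":[0,0,0]},{"linear":[0,0,-0.03],"dr":[0,0,0]},{"linear":[0,0,-0.03],"dr":[0,0,0]},{"linear":[0,0,-0.03],"dr":[0,0,0]},{"linear":[0,0,-0.03],"dr":[0,0,0]},{"linear":[0,0,-0.03],"dr":[0,0,0]},{"linear":[0,0,-0.03],"dr":[0,0,0]},{"linear":[0,0,-0.02],"dr":[0,0,0]},{"linear":[0,0,0],"dr":[0,0,0]}]}}

```text
t: 25.95
eef_pos: [0.5555, 0.2958, 0.2621]
ee_rot: [-0.006, 1.0, 0.002, 0.003]
force: [0.3, 0.2, -0.7]
width: 0.0401
grasp_force: 30.0
```

```bash
python3 - <<'E'
from h import *
print(env.get_obs()['width'],env.get_obs()['force'])
go([.574,-.3128,.25],.087)
E
```

```text
0.0401117402537367 [ 0.3454  0.1962 -0.7121]
shift tool axes [-0.0113 -0.6088  0.0103] rotvec deg [ 0.1619  0.3895 -4.3123] shift in target axes [ 0.0345 -0.6079  0.0121]
```

>>> {"op": "move_arm", "data": {"commands": [{"linear":[0,-0.03,0],"dr":[0,0,0]},{"linear":[0,-0.045,0],"dr":[0,0,0]},{"linear":[0,-0.045,0],"dr":[0,0,0]},{"linear":[0,-0.045,0],"dr":[0,0,0]},{"linear":[0,-0.045,0],"dr":[0,0,0]},{"linear":[0,-0.045,0],"dr":[0,0,0]},{"linear":[0,-0.045,0],"dr":[0,0,0]},{"linear":[0,-0.045,0],"dr":[0,0,0]},{"linear":[0,-0.045,0],"dr":[0,0,0]},{"linear":[0,-0.045,0],"dr":[0,0,0]}]}}

```text
t: 26.95
eef_pos: [0.5591, -0.1412, 0.2557]
ee_rot: [-0.006, 1.0, 0.0, -0.001]
force: [0.9, 0.5, -1.1]
width: 0.0399
grasp_force: 30.0
```

>>> {"op": "move_arm", "data": {"commands": [{"linear":[-0.003,-0.045,0],"dr":[0,0,0]},{"linear":[-0.003,-0.045,0],"dr":[0,0,0]},{"linear":[-0.003,-0.045,0],"dr":[0,0,0]},{"linear":[-0.002,-0.03,0],"dr":[0,0,0]},{"linear":[0,0,0],"dr":[0,0,-4.3]},{"linear":[0,0,0.03],"dr":[0,0,0]},{"linear":[0,0,0.04],"dr":[0,0,0]},{"linear":[0,0,0.04],"dr":[0,0,0]},{"linear":[0,0,0.02],"dr":[0,0,0]},{"linear":[0,0,0],"dr":[0,0,0]}]}}

```text
t: 27.95
eef_pos: [0.5702, -0.3029, 0.1206]
ee_rot: [-0.043, 0.999, 0.003, -0.004]
force: [0.9, 0.2, -1.3]
width: 0.0399
grasp_force: 30.0
```

```bash
python3 - <<'E'
from h import *
go([.574,-.3128,.0215],.087)
E
```

```text
shift tool axes [-0.0037 -0.0108  0.099 ] rotvec deg [ 0.3472 -0.4757 -0.0179] shift in target axes [-0.0029 -0.0102  0.0991]
```

>>> {"op": "move_arm", "data": {"commands": [{"linear":[-0.003,-0.008,0.02],"dr":[0,0,0]},{"linear":[0,0,0.02],"dr":[0,0,0]},{"linear":[0,0,0.02],"dr":[0,0,0]},{"linear":[0,0,0.015],"dr":[0,0,0]},{"linear":[0,0,0.01],"dr":[0,0,0]},{"linear":[0,0,0.005],"dr":[0,0,0]},{"linear":[0,0,0],"dr":[0,0,0]},{"linear":[0,0,0],"dr":[0,0,0]},{"linear":[0,0,0],"dr":[0,0,0]},{"linear":[0,0,0],"dr":[0,0,0]}]}}

```text
t: 28.95
eef_pos: [0.5768, -0.3124, 0.0381]
ee_rot: [-0.043, 0.999, -0.0, 0.001]
force: [0.0, -0.4, -1.0]
width: 0.0398
grasp_force: 30.0
```

>>> {"op": "move_arm", "data": {"commands": [{"linear":[0,0,0.005],"dr":[0,0,0]},{"linear":[0,0,0.005],"dr":[0,0,0]},{"linear":[0,0,0.003],"dr":[0,0,0]},{"linear":[0,0,0.002],"dr":[0,0,0]},{"linear":[0,0,0],"dr":[0,0,0]},{"linear":[0,0,0.001],"dr":[0,0,0]},{"linear":[0,0,0],"dr":[0,0,0]},{"linear":[0,0,0],"dr":[0,0,0]},{"linear":[0,0,0],"dr":[0,0,0]},{"linear":[0,0,0],"dr":[0,0,0]}]}}

```text
t: 29.95
eef_pos: [0.5764, -0.3121, 0.0212]
ee_rot: [-0.043, 0.999, -0.0, 0.0]
force: [-0.5, -0.1, -1.3]
width: 0.0398
grasp_force: 30.0
```

>>> {"op": "move_arm", "data": {"commands": [{"linear":[0,0,0.001],"dr":[0,0,0]},{"linear":[0,0,0],"dr":[0,0,0]},{"linear":[0,0,0],"dr":[0,0,0]},{"linear":[0,0,0],"dr":[0,0,0]},{"linear":[0,0,0],"dr":[0,0,0]},{"linear":[0,0,0],"dr":[0,0,0]},{"linear":[0,0,0],"dr":[0,0,0]},{"linear":[0,0,0],"dr":[0,0,0]},{"linear":[0,0,0],"dr":[0,0,0]},{"linear":[0,0,0],"dr":[0,0,0]}]}}

```text
t: 30.95
eef_pos: [0.5766, -0.3122, 0.0211]
ee_rot: [-0.043, 0.999, -0.0, 0.0]
force: [-2.9, 1.2, 5.2]
width: 0.0398
grasp_force: 30.0
```

Contact with the tray floor shows as +5 N. I release part-way and rise straight up.

>>> {"op": "move_arm", "data": {"commands": [{"linear":[0,0,0],"dr":[0,0,0]},{"linear":[0,0,0],"dr":[0,0,0]},{"linear":[0,0,0],"dr":[0,0,0]},{"linear":[0,0,0],"dr":[0,0,0]},{"linear":[0,0,0],"dr":[0,0,0]},{"linear":[0,0,-0.01],"dr":[0,0,0]},{"linear":[0,0,-0.03],"dr":[0,0,0]},{"linear":[0,0,-0.05],"dr":[0,0,0]},{"linear":[0,0,-0.05],"dr":[0,0,0]},{"linear":[0,0,-0.05],"dr":[0,0,0]}], "hand": -0.5}}

```text
t: 31.95
eef_pos: [0.5761, -0.3119, 0.213]
ee_rot: [-0.043, 0.999, -0.0, 0.0]
force: [-0.2, 0.4, 1.2]
width: 0.0655
grasp_force: 0.0
```

>>> {"op": "move_arm", "data": {"commands": [{"linear":[0.02,0,-0.03],"dr":[0,0,0]},{"linear":[0.04,0,0],"dr":[0,0,0]},{"linear":[0.04,0,0],"dr":[0,0,0]},{"linear":[0.04,0,0],"dr":[0,0,0]},{"linear":[0.03,0,0],"dr":[0,0,0]},{"linear":[0,0,0],"dr":[0,0,0]},{"linear":[0,0,0],"dr":[0,0,0]},{"linear":[0,0,0],"dr":[0,0,0]},{"linear":[0,0,0],"dr":[0,0,0]},{"linear":[0,0,0],"dr":[0,0,0]}]}}

```text
t: 32.95
eef_pos: [0.4078, -0.3266, 0.2398]
ee_rot: [-0.044, 0.999, 0.0, -0.0]
force: [-0.4, 0.2, 0.6]
width: 0.0658
grasp_force: 0.0
```

```bash
python3 - <<'E'
from h import *
s=eyes.grab_frame('scene'); d=eyes.grab_frame('side')
f2=lambda im,x,y,w,h:cv2.resize(im[y:y+h,x:x+w],(400,300),interpolation=cv2.INTER_CUBIC)
cv2.imwrite('pics/c10.png',np.vstack([np.hstack([f2(s,130,155,160,120),f2(d,280,270,160,120)]),np.hstack([f2(s,330,200,180,135),f2(d,290,90,120,90)])])[:,:,::-1])
E
```

```text
(no output)
```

View pics/c10.png

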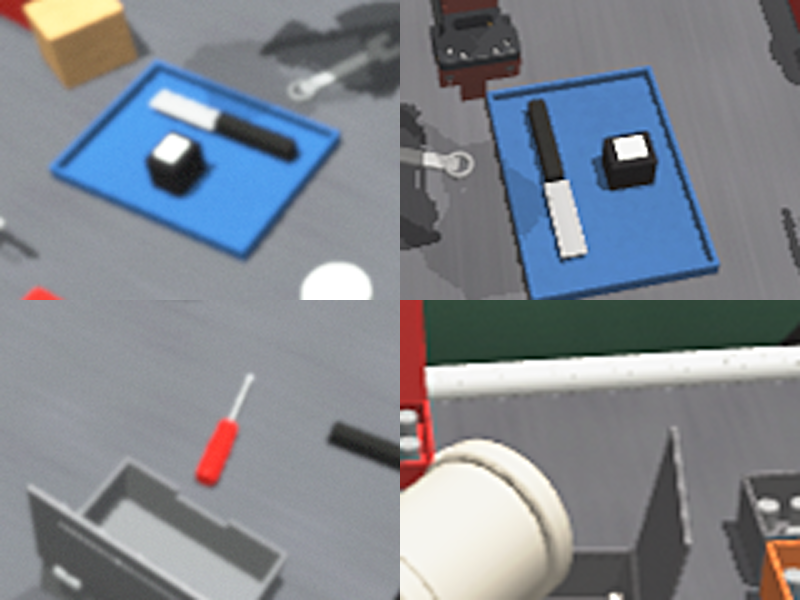

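The relay stands upright at side crop (630,160), the tool lies flat in the tray, the cover is still past upright and the gripper is clear. I'm handing the job in.

```bash
python3 -c "
from rig import env
print(env.close_job())"
```

```text
the job is handed in; nothing more can be done
None
```

I handed the job in at about 33 s. The cover was levered open to about 1.75 rad with the pry tool, and the tool lies flat and the relay stands upright in the blue tray. No verdict came back from the judge.

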